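# Mount a box camera on the four-stud test stand

## Task

Pick up the white box camera and fit it on the test stand: lower its base over the brass cable spigot, turn it by feel until all four holes line up with the four studs, slide it fully home, flush on the stand's plate, and let go. Be gentle: never press or wedge the camera against the stand with more than about 40 N, and leave the two vials and the screwdriver where they are.

Things in the scene. Friction and masses are not known exactly. Their poses are not given: they have to be found in the camera images.
- camera_body (a point): Centre of the white box body (100 long x 46 wide x 46 mm high, flat sides, red top) of a loose, upright security camera, 0.34 to 0.55 kg. x axis along the body to the black lens (38 mm diameter, sticks out 12 mm), y across the 46 mm width to grip, z up. Below it a round neck (38 mm diameter, 26 mm high) joins the square base plate.
- camera_base (a point): Centre of the underside of the camera's square base plate (92 x 92 x 8 mm, sides parallel to the body), 57 mm below camera_body, same axes. Four through holes of 9 mm diameter at (+-32, +-32) mm, and a 26 mm centre bore that continues into the hollow neck (30 mm inside, 26 mm deep above the plate). It fits the studs in any of four quarter-turns.
- stand: Grey round test stand fixed to the bench, 150 mm across at the foot. Origin at the centre of its underside, z up. On it a dark round swivel plate, stiff (gives only above 0.7 N m), with a spigot and four studs. How the square of studs is turned differs every time and is NOT in any pose: see it, or feel for it by turning the camera up to a quarter turn, resting lightly on the stud tips until it drops.
- stud_plate (a point): Centre of the flat top of the dark plate (112 mm across), 36 mm above the bench, where the camera base seats. Four brass studs, 6 mm diameter with slightly chamfered tips, stand on it in a 64 x 64 mm square (each 45 mm from the centre), tips 14 mm above the plate. The plate rests on a rubber cushion: it sinks about 1 mm per 8 N. Yaw here says nothing about the studs.
- spigot_top (a point): Top of the brass cable spigot at the plate's centre: 24 mm diameter, tapered to 14 mm at the very top over the last 7 mm; top 30 mm above the plate, so 16 mm above the stud tips. It enters the camera's centre bore first and keeps it centred.
- vial_black: Bystander: small black vial, 32 mm diameter, 72 mm high, loose, upright. Origin at the centre of its underside.
- vial_orange: Bystander: small orange vial with a green label and white cap, 30 mm diameter, 80 mm high, loose, upright. Origin at the centre of its underside.
- screwdriver: Bystander: screwdriver lying on the bench beyond the work, about 0.2 m long, along its x axis.

How it is judged:
At the end, for the whole second after the job is handed in: The camera is fully down over the spigot and all four studs: its body centre within 5 mm of the stand's axis and at most 2.5 mm above its seated height (93 mm above the bench), upright within 0.04 rad, released and at rest (z of camera_body in the frame of stand between 0.089 and 0.0955 m and horizontal distance between camera_body and stand below 0.005 m and angle between camera_body's own z axis and vertical below 0.04 rad and linear speed of camera below 0.02 m/s); the robot touches nothing.
It fails at once if the camera was pressed or wedged against the stand with more than 40 N (contact force between camera and stand above 40 N).
It fails at once if the black vial was moved more than 20 mm (distance of vial_black from where it was at the start of the episode above 0.02 m).
It fails at once if the orange vial was moved more than 20 mm (distance of vial_orange from where it was at the start of the episode above 0.02 m).
It fails at once if the screwdriver was moved more than 30 mm (distance of screwdriver from where it was at the start of the episode above 0.03 m).
It also fails if it takes over 72 s, if anything falls off the work surface, if the arm or the gripper's body presses on something with over 40 N, if the wrist force passes 120 N, or if a joint passes its speed limit or range.

## Robot

A 7-joint arm with a two-finger parallel gripper is mounted at the origin on the work surface. World frame = base frame: x ahead of the robot, y to its left, z up, the work surface at z = 0. Lengths are in m, angles in rad, forces in N, time in s.
With the tool pointing down it reaches from about 0.425 to 0.925 m from the base axis. Payload 6.8 kg.
Tool frame: the origin (TCP) lies on the mounting face of the last link; the fingertips stand 173 mm ahead of it and the grasp point (between the pads) lies 155 mm ahead of it; z points along the fingers, y is the line along which they close (so a half turn about z gives the same grasp; the last joint's range is limited). The gripper opens to 85 mm and grips with 20 to 120 N. Pads are 22 mm wide; open, the fingers measure 114 mm over their backs; the gripper's body (76 mm by 85 mm) begins 54 mm behind the grasp point. The pads swing forward as they close: fully open they stand 13 mm farther back than shut.
Start: joints at [1.152, 0.477, 0.022, 1.555, -0.011, 1.109, -0.083], TCP at [0.206, -0.643, 0.405] pointing down, gripper open.
Joint ranges: [-2.96, 2.96], [-0.34, 2.1], [-1.41, 1.46], [0.24, 2.44], [-1.37, 4.51], [0.17, 1.92], [-2.96, 2.96]. Speed limits (rad/s): [2.39, 2.39, 3.14, 3.14, 3.14, 3.14, 3.14].

## Interface

Orientations are given as a rotation vector (axis times angle).
In Python, from bench import r gives the robot as it stands.
- The arm moves only by the tool carry_out, never from a script. Its argument "moves" is a list of rows, each a list of 5 numbers: the shift along the tool's x, y, z in m, then the turn about the tool's z in rad, then the finger opening in m, from 0 to 0.0854. In form: [[dx, dy, dz, roll, claw], ...]. A call has exactly 8 rows; each row is the pose to reach, as a shift and turn from the pose commanded when the call began, along the tool's axes at that moment; what a row does not reach only later rows make up. A row lasts 1/10 s, in which the tool goes at most 50 mm and 8.59 degrees, less where a joint would pass 70% of its speed; a pose out of reach is approached as far as the arm can. A call with a gripper value outside its range is refused whole. The fingers move at their own pace and stop on an object; "force" is the grip in N (left out, the last holds). Time passes only in rows, so rows that repeat a pose let the fingers close, or fill a call up. It gives the time, the measured TCP pose, the force, the opening and the grip force at its end, in the units of the state.
- r.get_obs(): the state, without advancing time (a new reading comes with each control period).
- r.grab_frame(name): name is "scene" or "top" or "wrist"; returns the picture (400x640x3 uint8, red, green, blue); there is no depth.
- r.calibration(name): a dict with "fx", "fy", "cx", "cy" (pixels), "rvec" (rotation vector, rad) and "tvec" (3), from world to camera coordinates, as OpenCV has them. Camera axes: x right, y down, z forward; pixel columns grow to the right and rows downward; lengths in m; the calibration is good to about 2 mm. A picture is of the moment at which its call begins: read the wrist's pose just before it. calibration takes no time and is no camera call; for the wrist camera it gives the pose at the moment of the call.
- r.hand_in(): hands the job in; it is judged then, once.
The state is a dict: "clock": time; "joints": joint angles; "qvel": joint speeds; "tau": joint torques, N m; "tcp_pos": TCP position; "orientation": TCP orientation; "contact_force": force on the tool from outside, world axes, zero at the start; "moment": the same for the moment, N m; "grip_width": finger opening in m; "gripper_force": force on a finger pad.
Only numpy, scipy, OpenCV 4.12 (cv2) and the standard library are available. Lean on these libraries where they do the work, as an engineer would, in place of code of your own. Each camera call takes 0.05 s, during which the arm holds its last target. There are 200 camera calls.

## Working session

There is one attempt and no reset: what is moved stays moved. The work goes in short steps, Python scripts to look and compute and a tool call to move; the robot and the scene stay as the last step left them, time stands still between calls to the robot, and variables do not carry over. Pictures are saved under pics/ and viewed, at most 10 in all, crops included, and the job is handed in when it is done.

Besides the shell and the picture viewer there is one more tool, called after "Request:" as name(argument=value, ...), one argument or row to a line, values as JSON. carry_out: Moves the arm, as the interface text tells. Its arguments: {"type":"object","properties":{"moves":{"type":"array","items":{"type":"array","items":{"type":"number"}}},"force":{"type":"number"}},"required":["moves"]}

```bash
mkdir -p pics; python3 - <<'E'
from bench import r
import cv2
o=r.get_obs();print(o)
for n in("scene","top"):
    cv2.imwrite(f"pics/{n}0.png",r.grab_frame(n)[:,:,::-1]);print(n,r.calibration(n))
E
```

```text
{'clock': 0.0, 'joints': array([ 1.1518732 ,  0.47780104,  0.02232295,  1.55647139, -0.0114904 ,
        1.10929044, -0.0831362 ]), 'qvel': array([-3.74353090e-04, -6.11341316e-04, -9.64775327e-05, -8.55572174e-05,
       -2.28373412e-03, -1.86211198e-04,  6.65407231e-04]), 'tau': array([ 4.67175892e-05, -5.96448183e+01,  1.60749178e+00, -2.81196660e+01,
        1.22949597e-02,  9.08097922e-03, -1.19011710e-05]), 'tcp_pos': array([ 0.20637236, -0.64238185,  0.40371605]), 'orientation': array([-3.10195689e+00, -4.86006005e-01,  6.60803905e-04]), 'contact_force': array([-0.91113063, -0.2361889 ,  0.11974259]), 'moment': array([ 0.00416822, -0.02713521, -0.02822855]), 'gripper_force': 0.0, 'grip_width': 0.08539040720907033}
scene {'fx': 383.38641883804513, 'fy': 383.38641883804513, 'cx': 323.641320897023, 'cy': 197.57776620452944, 'rvec': array([ 1.17542049,  2.25443033, -1.01666781]), 'tvec': array([ 0.36519451, -0.28110488,  1.31309929])}
top {'fx': 392.46865792324513, 'fy': 392.46865792324513, 'cx': 321.5184385403048, 'cy': 198.62749062734662, 'rvec': array([ 2.10016952, -2.13114317,  0.21614757]), 'tvec': array([0.00746436, 0.62716359, 0.89961062])}
```

View pics/scene0.png

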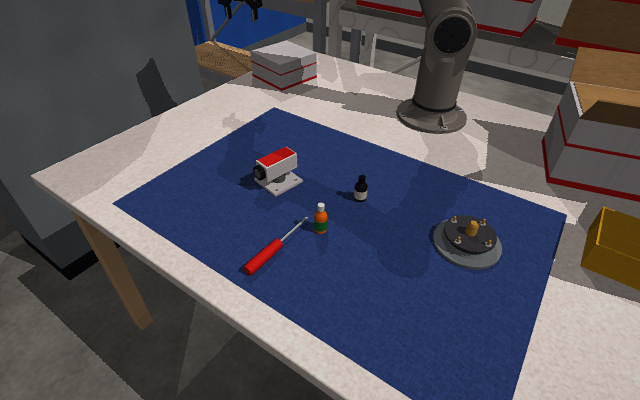

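View pics/top0.png

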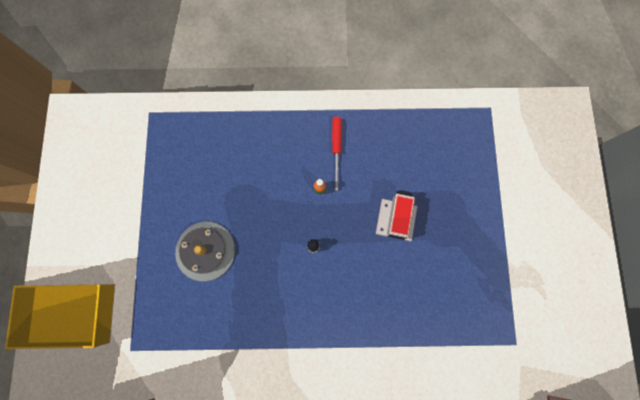

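The scene view shows the white camera at (276,168), with its lens to the lower left, and the stand at (470,238). In the top view the red lid is at (403,214). The stand is at (204,250), with studs near (208,233), (184,245), (195,268) and (219,255).

```bash
cat > h.py <<'E'
import numpy as np,cv2
from bench import r
from scipy.spatial.transform import Rotation as R
def ray(px,z,c):
    K=np.array([[c['fx'],0,c['cx']],[0,c['fy'],c['cy']],[0,0,1]])
    M=R.from_rotvec(c['rvec']).as_matrix();o=-M.T@c['tvec']
    p=np.atleast_2d(px).astype(float);d=(M.T@np.linalg.inv(K)@np.c_[p,np.ones(len(p))].T).T
    return o+d*((z-o[2])/d[:,2])[:,None]
def proj(P,c):
    M=R.from_rotvec(c['rvec']).as_matrix();q=np.atleast_2d(P)@M.T+c['tvec']
    return q[:,:2]/q[:,2:]*[c['fx'],c['fy']]+[c['cx'],c['cy']]
def redrect(im,z,c,box=None):
    hsv=cv2.cvtColor(im,cv2.COLOR_RGB2HSV)
    m=cv2.inRange(hsv,(0,150,80),(8,255,255))|cv2.inRange(hsv,(172,150,80),(180,255,255))
    if box: k=np.zeros_like(m);k[box[1]:box[3],box[0]:box[2]]=1;m=m*k
    cs=cv2.findContours(m,cv2.RETR_EXTERNAL,cv2.CHAIN_APPROX_NONE)[0]
    ct=max(cs,key=cv2.contourArea)
    w=ray(ct[:,0,:],z,c)[:,:2]
    (x,y),(a,b),t=cv2.minAreaRect((w*1000).astype(np.float32))
    if a<b:t+=90;a,b=b,a
    return x/1000,y/1000,a,b,np.radians(t)
def tcp():
    o=r.get_obs();return o['tcp_pos'],R.from_rotvec(o['orientation']).as_matrix(),o
E
python3 - <<'E'
from h import *
c=r.calibration("top");im=cv2.imread("pics/top0.png")[:,:,::-1].copy()
print("cam",redrect(im,.080,c,(375,170,430,260)))
s=ray([(208,233),(184,245),(195,268),(219,255)],.05,c)[:,:2];print(s,s.mean(0))
d=s-s.mean(0);print(np.degrees(np.arctan2(d[:,1],d[:,0]))%90,np.hypot(*d.T))
print("lens dir",ray([(403,193)],.06,c),"vials",ray([(313,245)],.06,c),ray([(320,185)],.08,c), ray([(336,190)],.01,c))
p,M,o=tcp();print(p,M)
E
```

```text
cam (0.5814262084960937, -0.19364968872070312, 86.12161254882812, 37.26445388793945, np.float64(2.922392524797279))
[[0.54825338 0.27709795]
 [0.51983585 0.33415846]
 [0.46432467 0.30466651]
 [0.49447153 0.24818236]] [0.50672136 0.29102632]
[71.46036992 73.08790561 72.16557506 74.04384607] [0.04380535 0.04508183 0.04453688 0.04456078]
lens dir [[ 0.63918853 -0.20324519  0.06      ]] vials [[0.5143951  0.02042618 0.06      ]] [[0.65768238 0.00152494 0.08      ]] [[ 0.66057818 -0.03994224  0.01      ]]
[ 0.20635191 -0.64241818  0.40381389] [[ 9.52084340e-01  3.05834944e-01 -6.30197656e-04]
 [ 3.05835566e-01 -9.52083106e-01  1.53794607e-03]
 [-1.29642893e-04 -1.65699122e-03 -9.99998619e-01]]
```

Request:
carry_out(
  moves=[
    [0.02, -0.013, 0, 0, 0.0854],
    [0.055, -0.035, 0, 0, 0.0854],
    [0.095, -0.06, 0, 0, 0.0854],
    [0.135, -0.085, 0, 0, 0.0854],
    [0.175, -0.11, 0, 0, 0.0854],
    [0.215, -0.136, 0, 0, 0.0854],
    [0.255, -0.161, 0, 0, 0.0854],
    [0.295, -0.186, 0, 0, 0.0854],
  ],
)

```text
clock: 0.9
tcp_pos: [0.4312, -0.3736, 0.4045]
orientation: [-3.104, -0.486, 0.001]
contact_force: [0.5, -1.2, -0.1]
grip_width: 0.085
gripper_force: 0.0
```

Request:
carry_out(
  moves=[
    [0.04, -0.025, 0.01, 0.08, 0.0854],
    [0.08, -0.05, 0.02, 0.17, 0.0854],
    [0.12, -0.076, 0.03, 0.26, 0.0854],
    [0.155, -0.098, 0.04, 0.35, 0.0854],
    [0.185, -0.116, 0.05, 0.44, 0.0854],
    [0.197, -0.124, 0.055, 0.5, 0.0854],
    [0.199, -0.126, 0.055, 0.529, 0.0854],
    [0.199, -0.126, 0.055, 0.529, 0.0854],
  ],
)

```text
clock: 1.7
tcp_pos: [0.5817, -0.1934, 0.3489]
orientation: [-3.123, 0.339, 0.002]
contact_force: [0.8, 1.0, 0.2]
grip_width: 0.0857
gripper_force: 0.0
```

```bash
python3 - <<'E'
from h import *
p,M,o=tcp();c=r.calibration("wrist");im=r.grab_frame("wrist");cv2.imwrite("pics/w1.png",im[:,:,::-1])
print(p,M[:,0],o['clock'],redrect(im,.08,c))
E
```

```text
[ 0.58168057 -0.19336525  0.34893987] [ 0.97667089 -0.21473741 -0.00135076] 1.7 (0.580985107421875, -0.1914832763671875, 89.45561981201172, 39.58232498168945, np.float64(2.9219292679256594))
```

View pics/w1.png

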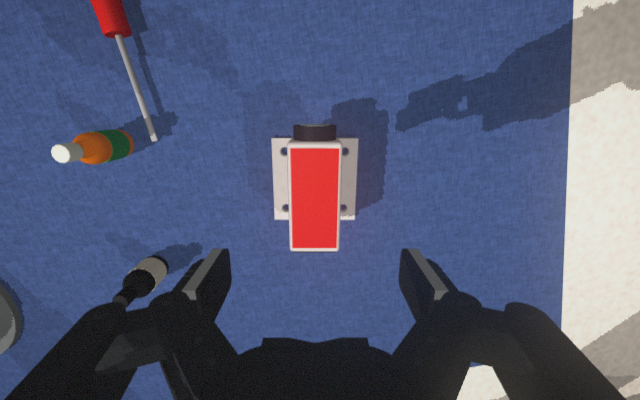

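The wrist view shows the camera's red lid centred near (315,197) with the lens up. Both fingers straddle it, and both vials lie well to the left.

Request:
carry_out(
  moves=[
    [-0.001, -0.002, 0.02, 0, 0.0854],
    [-0.001, -0.002, 0.045, 0, 0.0854],
    [-0.001, -0.002, 0.07, 0, 0.0854],
    [-0.001, -0.002, 0.095, 0, 0.0854],
    [-0.001, -0.002, 0.115, 0, 0.0854],
    [-0.001, -0.002, 0.128, 0, 0.0854],
    [-0.001, -0.002, 0.135, 0, 0.0854],
    [-0.001, -0.002, 0.135, 0, 0.0854],
  ],
)

```text
clock: 2.55
tcp_pos: [0.5805, -0.1927, 0.2142]
orientation: [-3.123, 0.343, 0.002]
contact_force: [0.1, 0.6, -0.7]
grip_width: 0.0853
gripper_force: 0.0
```

Request:
carry_out(
  moves=[
    [0, 0, 0, 0, 0.06],
    [0, 0, 0, 0, 0.05],
    [0, 0, 0, 0, 0.03],
    [0, 0, 0, 0, 0.03],
    [0, 0, 0, 0, 0.03],
    [0, 0, 0, 0, 0.03],
    [0, 0, 0, 0, 0.03],
    [0, 0, 0, 0, 0.03],
  ],
  force=60,
)

```text
clock: 3.35
tcp_pos: [0.5813, -0.1925, 0.2158]
orientation: [3.123, -0.342, 0.003]
contact_force: [0.1, -0.4, 6.2]
grip_width: 0.0456
gripper_force: 62.5
```

Request:
carry_out(
  moves=[
    [0, 0, -0.01, 0, 0.03],
    [0, 0, -0.03, 0, 0.03],
    [0, 0, -0.06, 0, 0.03],
    [0, 0, -0.09, 0, 0.03],
    [0, 0, -0.12, 0, 0.03],
    [0, 0, -0.14, 0, 0.03],
    [0, 0, -0.15, 0, 0.03],
    [0, 0, -0.15, 0, 0.03],
  ],
)

```text
clock: 4.15
tcp_pos: [0.5809, -0.1924, 0.3659]
orientation: [3.123, -0.342, 0.003]
contact_force: [0.3, 0.5, -4.1]
grip_width: 0.0453
gripper_force: 61.9
```

```bash
python3 - <<'E'
from h import *
p,M,o=tcp();print(p,M,o['contact_force'],o['moment'],o['grip_width'],o['gripper_force'],o['joints'])
im=r.grab_frame("wrist");cv2.imwrite("pics/w2.png",im[:,:,::-1])
d=np.array([.5067,.2910])-p[:2];print(d,np.r_[d,0]@M,np.degrees(np.arctan2(M[1,0],M[0,0])))
E
```

```text
[ 0.58087724 -0.19243973  0.3659263 ] [[ 9.76262148e-01 -2.16583556e-01  1.94448246e-03]
 [-2.16582938e-01 -9.76264080e-01 -5.25445927e-04]
 [ 2.01213132e-03  9.18312453e-05 -9.99997971e-01]] [ 0.34748913  0.51817894 -4.10357248] [-0.02123703  0.03170879 -0.02500112] 0.045312357536970584 61.851736307144165 [ 0.28293164  0.41377738 -0.08503204  1.7478364   0.04127997  0.97969225
 -1.60700918]
[-0.07417724  0.48343973] [-1.77121233e-01 -4.55899275e-01 -3.98257787e-04] -12.50843714021059
```

View pics/w2.png

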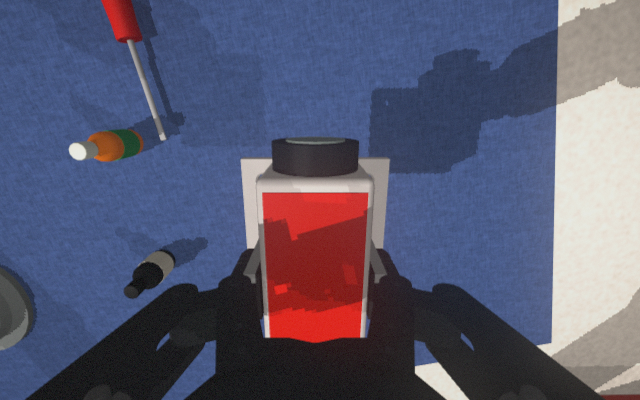

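The camera is gripped upright and centred, with the lens at (315,155). The vials are undisturbed. Next I cross-check the stand position with the scene view while I move.

Request:
carry_out(
  moves=[
    [-0.008, -0.02, 0, -0.03, 0.03],
    [-0.024, -0.061, 0, -0.1, 0.03],
    [-0.041, -0.105, 0, -0.18, 0.03],
    [-0.058, -0.15, 0, -0.26, 0.03],
    [-0.075, -0.195, 0, -0.34, 0.03],
    [-0.093, -0.24, 0, -0.42, 0.03],
    [-0.11, -0.285, 0, -0.5, 0.03],
    [-0.128, -0.33, 0, -0.58, 0.03],
  ],
)

```text
clock: 5.0
tcp_pos: [0.5257, 0.1597, 0.3632]
orientation: [3.089, 0.572, -0.004]
contact_force: [1.7, 0.1, -4.2]
grip_width: 0.0453
gripper_force: 62.1
```

```bash
python3 - <<'E'
from h import *
c=r.calibration("scene")
s=ray([(454,219),(485,222),(458,239),(488,243)],.05,c)[:,:2];print(s,s.mean(0))
d=s-s.mean(0);print(np.degrees(np.arctan2(d[:,1],d[:,0]))%90,np.hypot(*d.T))
print(ray([(473,223)],.066,c))
p,M,o=tcp();print(p,M,o['contact_force'],o['joints'])
for S in([.5067,.2910],s.mean(0)):
  d=np.array(S)-p[:2];print(np.r_[d,0]@M,np.degrees(np.arctan2(M[1,0],M[0,0])))
im=cv2.imread("pics/scene0.png")[200:280,420:520];t=cv2.imread("pics/top0.png")[210:290,160:260]
cv2.imwrite("pics/s1.png",np.hstack([cv2.resize(i,None,fx=4,fy=4,interpolation=2) for i in(im,t)]))
E
```

```text
[[0.50514091 0.25568888]
 [0.47418278 0.31552556]
 [0.5592305  0.28413134]
 [0.53367649 0.33971514]] [0.51805767 0.29876523]
[73.30825162 69.09300448 70.43347065 69.12250306] [0.04497126 0.04696717 0.04369614 0.04382742]
[[0.51156319 0.29631005 0.066     ]]
[0.52574153 0.15969594 0.36321724] [[ 9.33656771e-01  3.58159834e-01 -2.56259084e-03]
 [ 3.58159402e-01 -9.33660233e-01 -6.41476669e-04]
 [-2.62234034e-03 -3.18896965e-04 -9.99996511e-01]] [ 1.65898775  0.05069221 -4.15249429] [-0.13193597  0.33997972 -0.33898483  1.88114017  0.13651952  0.94551893
 -1.73788084]
[ 2.92495317e-02 -1.29413294e-01 -3.54328439e-05] 20.987277099015074
[ 4.26348878e-02 -1.32595517e-01 -6.95191207e-05] 20.987277099015074
```

View pics/s1.png

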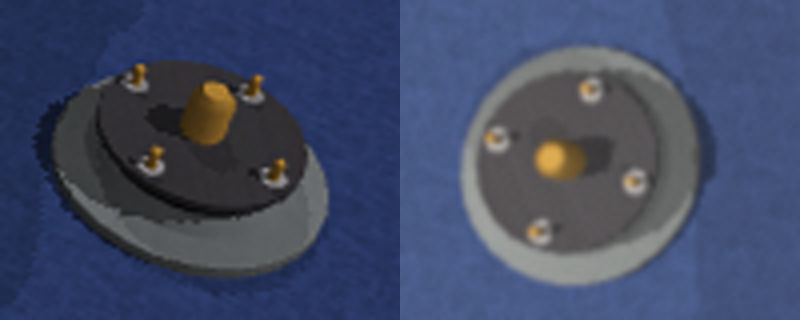

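The crops show the brass tips. In the scene image they are at (455,216.5), (484,219), (459,237) and (490,240), with the spigot top at (474,222). In the top image they are at (207,232), (183.5,244.5), (194,268) and (218,255), with the spigot top at (198,249.5).

```bash
python3 - <<'E'
from h import *
A={"scene":([(455,216.5),(484.25,219.25),(458.75,237),(489.75,240.25)],(474.25,222)),"top":([(207.2,232.2),(183.5,244.5),(194.2,268),(218,255.2)],(198,249.5))}
for n,(a,b) in A.items():
    c=r.calibration(n);s=ray(np.array(a)-.4,.05,c)[:,:2];m=s.mean(0);d=s-m
    print(n,m,np.degrees(np.arctan2(d[:,1],d[:,0]))%90,np.hypot(*d.T),ray(np.array(b)-.4,.066,c))
c=r.calibration("top");im=r.grab_frame("top")
p,M,o=tcp();print(p)
try: print(redrect(im,p[2]-.2158+.08,c))
except Exception as e: print(e)
E
```

```text
scene [0.50894175 0.29638889] [72.27836088 72.14841246 71.92558535 71.9479489 ] [0.04505158 0.04557178 0.04531171 0.04522796] [[0.5062179  0.29643079 0.066     ]]
top [0.50840256 0.29395346] [72.15552046 72.20167753 72.42966541 72.44695669] [0.04500596 0.04465199 0.04519653 0.0444363 ] [[0.50816876 0.29561566 0.066     ]]
[0.52333465 0.16948243 0.36376532]
(0.7296065673828125, -0.03351361083984375, 79.79364776611328, 16.89803695678711, np.float64(3.117496372046756))
```

Request:
carry_out(
  moves=[
    [0, 0, 0, 0, 0.03],
    [0, 0, 0, 0, 0.03],
    [0, 0, 0, 0, 0.03],
    [0, 0, 0, 0, 0.03],
    [0, 0, 0, 0, 0.03],
    [0, 0, 0, 0, 0.03],
    [0, 0, 0, 0, 0.03],
    [0, 0, 0, 0, 0.03],
  ],
)

```text
clock: 5.85
tcp_pos: [0.5273, 0.1574, 0.3647]
orientation: [-3.09, -0.565, -0.0]
contact_force: [0.4, -0.2, -4.2]
grip_width: 0.0451
gripper_force: 62.6
```

```bash
python3 - <<'E'
from h import *
p,M,o=tcp();d=np.array([.508,.295])-p[:2];print(p,np.r_[d,0]@M,np.degrees(np.arctan2(M[1,0],M[0,0])),o['contact_force'],o['clock'])
E
```

```text
[0.52733635 0.1573845  0.36474049] [ 3.05884649e-02 -1.35559082e-01  1.28671349e-06] 20.71391542176085 [ 0.38324909 -0.17662603 -4.1657595 ] 5.85
```

Request:
carry_out(
  moves=[
    [0.004, -0.018, 0, -0.015, 0.03],
    [0.01, -0.045, 0.005, -0.04, 0.03],
    [0.017, -0.075, 0.01, -0.06, 0.03],
    [0.023, -0.103, 0.02, -0.08, 0.03],
    [0.028, -0.123, 0.035, -0.1, 0.03],
    [0.0305, -0.133, 0.05, -0.113, 0.03],
    [0.0305, -0.1355, 0.057, -0.113, 0.03],
    [0.0305, -0.1355, 0.06, -0.113, 0.03],
  ],
)

```text
clock: 6.65
tcp_pos: [0.5077, 0.2945, 0.3035]
orientation: [3.052, 0.738, -0.003]
contact_force: [0.4, -1.7, -3.2]
grip_width: 0.0453
gripper_force: 62.6
```

Request:
carry_out(
  moves=[
    [0, 0, 0, 0, 0.03],
    [0, 0, 0, 0, 0.03],
    [0, 0, 0, 0, 0.03],
    [0, 0, 0, 0, 0.03],
    [0, 0, 0, 0, 0.03],
    [0, 0, 0, 0, 0.03],
    [0, 0, 0, 0, 0.03],
    [0, 0, 0, 0, 0.03],
  ],
)

```text
clock: 7.45
tcp_pos: [0.5079, 0.2951, 0.3047]
orientation: [3.053, 0.739, 0.0]
contact_force: [-0.8, 0.1, -3.4]
grip_width: 0.0452
gripper_force: 62.6
```

```bash
python3 - <<'E'
from h import *
p,M,o=tcp();d=np.array([.508,.295])-p[:2];print(p,np.r_[d,0]@M,np.degrees(np.arctan2(M[1,0],M[0,0])),M[:,2],o['contact_force'],o['moment'],o['clock'])
a=r.grab_frame("scene")[140:290,390:540];b=r.grab_frame("top")[190:310,130:270]
cv2.imwrite("pics/s2.png",np.hstack([cv2.resize(i,(400,400),interpolation=2) for i in(a,b)])[:,:,::-1])
E
```

```text
[0.50785591 0.29505432 0.30472854] [1.03313669e-04 1.14190783e-04 9.81827806e-09] 27.20719765257524 [ 6.74307832e-05 -1.87842772e-06 -9.99999998e-01] [-0.77403566  0.06839901 -3.40003206] [ 0.02041109  0.00730326 -0.01953748] 7.45
```

View pics/s2.png

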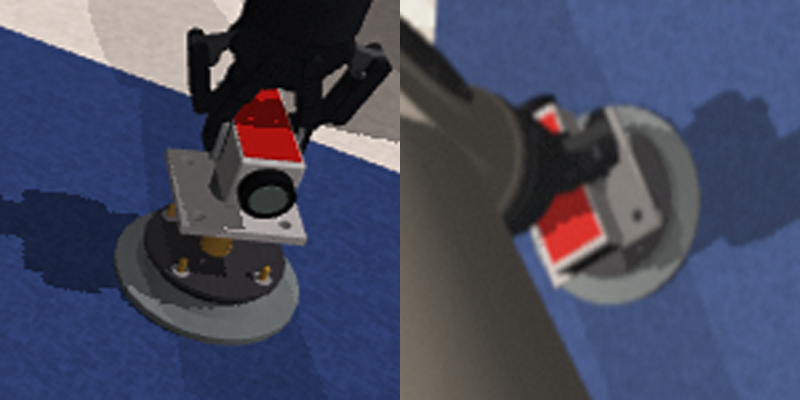

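The camera hangs level and square above the studs, just over the spigot at about (215,240) in the left crop. I lower it gently over the spigot.

Request:
carry_out(
  moves=[
    [0, 0, 0.005, 0, 0.03],
    [0, 0, 0.01, 0, 0.03],
    [0, 0, 0.015, 0, 0.03],
    [0, 0, 0.019, 0, 0.03],
    [0, 0, 0.022, 0, 0.03],
    [0, 0, 0.025, 0, 0.03],
    [0, 0, 0.027, 0, 0.03],
    [0, 0, 0.027, 0, 0.03],
  ],
)

```text
clock: 8.35
tcp_pos: [0.5078, 0.295, 0.2774]
orientation: [3.053, 0.739, -0.001]
contact_force: [0.8, 0.3, -3.3]
grip_width: 0.0451
gripper_force: 62.6
```

Request:
carry_out(
  moves=[
    [0, 0, 0.0015, 0, 0.03],
    [0, 0, 0.003, 0, 0.03],
    [0, 0, 0.0045, 0, 0.03],
    [0, 0, 0.006, 0, 0.03],
    [0, 0, 0.0075, 0, 0.03],
    [0, 0, 0.009, 0, 0.03],
    [0, 0, 0.009, 0, 0.03],
    [0, 0, 0.009, 0, 0.03],
  ],
)

```text
clock: 9.15
tcp_pos: [0.5081, 0.2953, 0.2689]
orientation: [-3.053, -0.739, -0.001]
contact_force: [2.8, 2.6, -3.8]
grip_width: 0.0452
gripper_force: 62.6
```

Request:
carry_out(
  moves=[
    [0.0005, 0, 0, 0, 0.03],
    [0.001, 0, 0, 0, 0.03],
    [0.001, 0, 0, 0, 0.03],
    [0.001, 0, 0.001, 0, 0.03],
    [0.001, 0, 0.002, 0, 0.03],
    [0.001, 0, 0.003, 0, 0.03],
    [0.001, 0, 0.004, 0, 0.03],
    [0.001, 0, 0.004, 0, 0.03],
  ],
)

```text
clock: 9.95
tcp_pos: [0.5087, 0.2955, 0.2645]
orientation: [3.053, 0.739, -0.0]
contact_force: [0.7, 1.9, -3.8]
grip_width: 0.0452
gripper_force: 62.7
```

Request:
carry_out(
  moves=[
    [0, -0.0005, 0, 0, 0.03],
    [0, -0.0005, 0.0005, 0, 0.03],
    [0, -0.0005, 0.001, 0, 0.03],
    [0, -0.0005, 0.0015, 0, 0.03],
    [0, -0.0005, 0.002, 0, 0.03],
    [0, -0.0005, 0.0025, 0, 0.03],
    [0, -0.0005, 0.003, 0, 0.03],
    [0, -0.0005, 0.003, 0, 0.03],
  ],
)

```text
clock: 10.75
tcp_pos: [0.5085, 0.2958, 0.2616]
orientation: [3.053, 0.739, -0.001]
contact_force: [0.3, 0.3, -2.9]
grip_width: 0.0458
gripper_force: 62.7
```

Request:
carry_out(
  moves=[
    [0, 0, 0.0008, 0, 0.03],
    [0, 0, 0.0016, 0, 0.03],
    [0, 0, 0.0024, 0, 0.03],
    [0, 0, 0.0032, 0, 0.03],
    [0, 0, 0.004, 0, 0.03],
    [0, 0, 0.0048, 0, 0.03],
    [0, 0, 0.0055, 0, 0.03],
    [0, 0, 0.0055, 0, 0.03],
  ],
)

```text
clock: 11.55
tcp_pos: [0.5085, 0.2959, 0.2561]
orientation: [3.053, 0.739, -0.0]
contact_force: [0.6, 0.3, -4.4]
grip_width: 0.0454
gripper_force: 62.7
```

Request:
carry_out(
  moves=[
    [0, 0, 0.0006, 0, 0.03],
    [0, 0, 0.0012, 0, 0.03],
    [0, 0, 0.0018, 0, 0.03],
    [0, 0, 0.0024, 0, 0.03],
    [0, 0, 0.003, 0, 0.03],
    [0, 0, 0.0035, 0, 0.03],
    [0, 0, 0.004, 0, 0.03],
    [0, 0, 0.004, 0, 0.03],
  ],
)

```text
clock: 12.35
tcp_pos: [0.5085, 0.2959, 0.2522]
orientation: [3.053, 0.739, -0.0]
contact_force: [-0.3, 0.5, -3.6]
grip_width: 0.0453
gripper_force: 62.7
```

Next I feel for the plate: a touch more, 1 mm at most.

Request:
carry_out(
  moves=[
    [0, 0, 0.0003, 0, 0.03],
    [0, 0, 0.0006, 0, 0.03],
    [0, 0, 0.0009, 0, 0.03],
    [0, 0, 0.0011, 0, 0.03],
    [0, 0, 0.0013, 0, 0.03],
    [0, 0, 0.0013, 0, 0.03],
    [0, 0, 0.0013, 0, 0.03],
    [0, 0, 0.0013, 0, 0.03],
  ],
)

```text
clock: 13.15
tcp_pos: [0.5086, 0.2959, 0.2511]
orientation: [3.053, 0.739, 0.0]
contact_force: [-1.4, -1.1, 1.4]
grip_width: 0.045
gripper_force: 63.2
```

The camera touches the plate at the expected height, so I release it, rise and check.

Request:
carry_out(
  moves=[
    [0, 0, 0, 0, 0.05],
    [0, 0, 0, 0, 0.06],
    [0, 0, 0, 0, 0.0854],
    [0, 0, 0, 0, 0.0854],
    [0, 0, 0, 0, 0.0854],
    [0, 0, 0, 0, 0.0854],
    [0, 0, 0, 0, 0.0854],
    [0, 0, 0, 0, 0.0854],
  ],
  force=20,
)

```text
clock: 13.95
tcp_pos: [0.5085, 0.2959, 0.2509]
orientation: [3.053, 0.739, 0.0]
contact_force: [0.1, 0.3, -0.6]
grip_width: 0.0851
gripper_force: 0.0
```

Request:
carry_out(
  moves=[
    [0, 0, -0.01, 0, 0.0854],
    [0, 0, -0.03, 0, 0.0854],
    [0, 0, -0.06, 0, 0.0854],
    [0, 0, -0.09, 0, 0.0854],
    [0, 0, -0.12, 0, 0.0854],
    [0, 0, -0.14, 0, 0.0854],
    [0, 0, -0.15, 0, 0.0854],
    [0, 0, -0.15, 0, 0.0854],
  ],
)

```text
clock: 14.75
tcp_pos: [0.5087, 0.2961, 0.4026]
orientation: [-3.053, -0.738, -0.005]
contact_force: [1.2, 1.4, 0.1]
grip_width: 0.0854
gripper_force: 0.0
```

```bash
python3 - <<'E'
from h import *
p,M,o=tcp();c=r.calibration("wrist");im=r.grab_frame("wrist");print(p,o['contact_force'],o['grip_width'],redrect(im,.116,c))
a=r.grab_frame("scene")[140:290,390:540]
cv2.imwrite("pics/s3.png",np.hstack([cv2.resize(a,(400,400),interpolation=2),cv2.resize(im,(400,250))[:,:] if 0 else cv2.resize(im,(400,400))])[:,:,::-1])
E
```

```text
[0.50870605 0.29614373 0.40260492] [1.20546113 1.43951481 0.05800681] 0.08543888646900653 (0.5085482788085938, 0.2965636901855469, 88.05599975585938, 39.46796798706055, np.float64(0.4733992543147413))
```

View pics/s3.png

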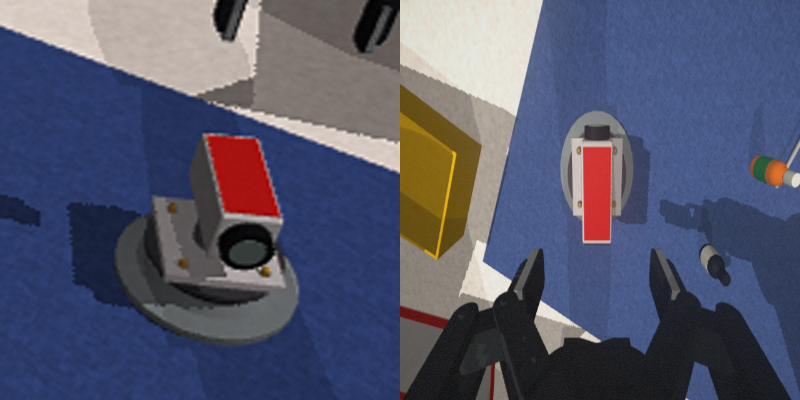

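The stud tips show through the base holes at (172,208), (183,262) and (265,272) in the left crop. The camera sits flush and upright, the gripper is clear, and the vials have not moved.

```bash
python3 -c "
from bench import r
print(r.hand_in())"
```

```text
the job is handed in; nothing more can be done
None
```

The camera is seated flush on the stand, with the visible studs through its base holes, and released; the vials look unmoved and the screwdriver was not touched. I handed the job in at about 15 s, but no verdict came back.

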